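# Count to the third gap of the spice rack and push the pepper shaker in

## Robot

A 7-joint arm with a two-finger parallel gripper is mounted at the origin on a cart in front of the work surface, level with it; the furniture and walls round the work are solid. World frame = base frame: x ahead of the robot, y to its left, z up, the work surface at z = 0. Lengths are in m, angles in rad, forces in N, time in s.
With the tool pointing down it reaches from about 0.425 to 0.875 m from the base axis. Payload 4.7 kg.
Tool frame: the origin (TCP) lies at the very end of the fingers, on their centre line; the grasp point (between the pads) lies 19 mm behind it (ctrl.grasp_offset is the distance from the TCP to the grasp point, in m); z points along the fingers, y is the direction in which the jaws open and shut (so a half turn about z gives the same grasp; the last joint's range is limited). The gripper opens to 87 mm and grips with 3 to 60 N. Pads are 19 mm wide; open, the fingers measure 117 mm over their backs; the gripper's body (75 mm by 190 mm) begins 51 mm behind the grasp point.
Start: joints at [-1.262, 0.321, -0.07, 1.45, 0.023, 1.371, -0.057], TCP at [0.189, 0.622, 0.223] pointing down, gripper open.
Joint ranges: [-2.86, 2.86], [-0.3, 2.09], [-1.38, 1.24], [0.06, 2.45], [-1.56, 4.7], [0.09, 2.05], [-2.69, 2.69]. Speed limits (rad/s): [2.57, 2.57, 3.14, 3.14, 3.14, 3.14, 3.14].

## Interface

Orientations are given as a rotation vector (axis times angle).
In Python, from bench import ctrl gives the robot as it stands.
- The arm moves only by the shell command python3 -m creep 'ROWS' [FORCE]. ROWS is JSON, a list that holds one entry, the list of rows, each a list of 7 numbers: the opening, from 0 (shut) to 1 (fully open), then the shift along the tool's x, y, z in mm, then the turn, a rotation vector about the tool's x, y, z in rad. In form: [[[grip, dx, dy, dz, rx, ry, rz], ...]]. A call has 1 to 5 rows; each row is the pose to reach, as a shift and turn from the pose commanded when the call began, along the tool's axes at that moment; what a row does not reach only later rows make up. A row lasts 1/10 s, in which the tool goes at most 50 mm and 8.59 degrees, less where a joint would pass 70% of its speed; a pose out of reach is approached as far as the arm can. A call with a gripper value outside its range is refused whole. The fingers move at their own pace and stop on an object; FORCE is the grip in N (left out, the last holds). Time passes only in rows, so rows that repeat a pose let the fingers close. It gives the time, the measured TCP pose, the force and the opening at its end, in the units of the state.
- ctrl.get_state(): the state, without advancing time (a new reading comes with each control period).
- ctrl.get_image(name): name is "scene" or "top" or "wrist"; returns the picture (480x640x3 uint8, red, green, blue); there is no depth.
- ctrl.camera_params(name): a dict with "K" (3x3 intrinsics, pixels), "pose" (4x4, takes a point from camera to world coordinates). Camera axes: x right, y down, z forward; pixel columns grow to the right and rows downward; lengths in m; the calibration is good to about 2 mm. A picture is of the moment at which its call begins: read the wrist's pose just before it. camera_params takes no time and is no camera call; for the wrist camera it gives the pose at the moment of the call.
- ctrl.close_job(): hands the job in, once; it reports no verdict.
The state is a dict: "time": time; "joint_positions": joint angles; "qd": joint speeds; "joint_torque": joint torques, N m; "position": TCP position; "tool_rot": TCP orientation; "ft_force": force on the tool from outside, world axes, zero at the start; "torque": the same for the moment, N m; "grip_width": opening from 0.0 (shut) to 1.0 (fully open).
Only numpy, scipy, OpenCV 4.12 (cv2) and the standard library are available. Lean on these libraries where they do the work, as an engineer would, in place of code of your own. Each camera call takes 0.05 s, during which the arm holds its last target. There are 200 camera calls.

## Task

Run a shut fingertip lightly along the spice rack's top rail, starting behind the first gap at the end where the mug stands, keeping it on the rail and counting every gap, filled or empty, and stop behind the third gap without running past it. Only then push the pepper shaker over the worktop into that third gap until it stands upright against the back, and leave it there. Push only: do not squeeze, lift or tip the shaker, and be gentle, and leave the mug, the bowl and the two spice jars where they are.

Things in the scene. Friction and masses are not known exactly. Their poses are not given: they have to be found in the camera images.
- spice_rack: light wooden spice rack, fixed, 86 mm deep, 354 mm long, 50 mm high, front (towards the robot) open, no floor. Origin on the worktop at mid-length, in the front face of the back board (where things in the gaps stop). x to the back, y along the rack to the robot's left, z up. Six gaps 52 mm wide centred at y = 145, 87, 29, -29, -87, -145 mm; the two end gaps hold a spice jar each, the others are empty
- gap_3_from_left (a point): point on the worktop in the third gap from the rack's left (+y) end, the right one when the mug is at that end: where a 44 mm round thing standing against the back has its centre, x = -22, y = 29 mm in the rack's frame, same axes. The dividers beside each gap are 6 mm thick, reach from x = -50 mm (front) to 0 in the rack's frame, 18 mm high in front (x = -50 to -22 mm) and 40 mm behind that
- gap_3_from_right (a point): the same point in the third gap from the rack's right (-y) end (x = -22, y = -29 mm in the rack's frame), the right one when the mug is at the right end
- rack_rail: the rack's flat top rail, a wooden strip behind the gaps, fixed; same origin and axes as spice_rack: it covers x = 0 to 36 mm and y = -177 to 177 mm, its top is 50 mm above the worktop
- pepper_shaker: pepper shaker, upright, round, 90 mm high, 44 mm across at its belly (some 30 mm up), about 36 mm at the foot, clear and grey with a grey domed top, loose on the worktop in front of the rack; origin at the centre of its underside, z up. At home in a gap its origin is at about x = -22 mm in the rack's frame (up to 10 mm short of that is accepted) and in the middle of the gap to 10 mm.
- coffee_mug: white mug with small leaf pattern, 92 mm wide, 127 mm with its handle, 95 mm high, loose, standing upright beside one end of the rack, about 275 mm from the rack's middle: it marks the end to count from; origin at the centre of its underside
- bowl: white bowl, 100 mm in diameter, 50 mm high, loose, beside the other end of the rack; origin at the centre of its underside
- spice_jar_1: amber glass spice jar with steel lid, 40 mm in diameter, 75 mm high, loose, in one end gap of the rack; origin at the centre of its underside
- spice_jar_2: amber glass spice jar with steel lid, 40 mm in diameter, 65 mm high, loose, in the other end gap of the rack; origin at the centre of its underside

How it is judged:
On the way, in this order (a step that is already met when the one before it is completed fails the run):
1. fingertip touches the rail behind the first gap from the mug end, with the shaker still where it stood (contact force between the fingers and rack_rail above 0.2 N and distance of pepper_shaker from where it was at the start of the episode below 0.01 m and ((y of coffee_mug in the frame of spice_rack above 0 m and y of the grasp point in the frame of spice_rack between 0.13 and 0.16 m) or (y of coffee_mug in the frame of spice_rack below 0 m and y of the grasp point in the frame of spice_rack between -0.16 and -0.13 m))), for 0.02 s.
2. still touching, it passes the divider between gaps one and two, with the shaker still where it stood (contact force between the fingers and rack_rail above 0.2 N and distance of pepper_shaker from where it was at the start of the episode below 0.01 m and ((y of coffee_mug in the frame of spice_rack above 0 m and y of the grasp point in the frame of spice_rack between 0.104 and 0.128 m) or (y of coffee_mug in the frame of spice_rack below 0 m and y of the grasp point in the frame of spice_rack between -0.128 and -0.104 m))), for 0.02 s.
3. it touches the rail behind the second gap, with the shaker still where it stood (contact force between the fingers and rack_rail above 0.2 N and distance of pepper_shaker from where it was at the start of the episode below 0.01 m and ((y of coffee_mug in the frame of spice_rack above 0 m and y of the grasp point in the frame of spice_rack between 0.072 and 0.102 m) or (y of coffee_mug in the frame of spice_rack below 0 m and y of the grasp point in the frame of spice_rack between -0.102 and -0.072 m))), for 0.02 s.
4. still touching, it passes the divider between gaps two and three, with the shaker still where it stood (contact force between the fingers and rack_rail above 0.2 N and distance of pepper_shaker from where it was at the start of the episode below 0.01 m and ((y of coffee_mug in the frame of spice_rack above 0 m and y of the grasp point in the frame of spice_rack between 0.046 and 0.07 m) or (y of coffee_mug in the frame of spice_rack below 0 m and y of the grasp point in the frame of spice_rack between -0.07 and -0.046 m))), for 0.02 s.
5. it touches the rail behind the third gap, with the shaker still where it stood (contact force between the fingers and rack_rail above 0.2 N and distance of pepper_shaker from where it was at the start of the episode below 0.01 m and ((y of coffee_mug in the frame of spice_rack above 0 m and y of the grasp point in the frame of spice_rack between 0.014 and 0.044 m) or (y of coffee_mug in the frame of spice_rack below 0 m and y of the grasp point in the frame of spice_rack between -0.044 and -0.014 m))), for 0.02 s.
6. the shaker stands against the back of the third gap (((y of coffee_mug in the frame of spice_rack above 0 m and y of pepper_shaker in the frame of spice_rack between 0.019 and 0.039 m) or (y of coffee_mug in the frame of spice_rack below 0 m and y of pepper_shaker in the frame of spice_rack between -0.039 and -0.019 m)) and x of pepper_shaker in the frame of spice_rack between -0.032 and -0.015 m and angle between pepper_shaker's own z axis and vertical below 0.1 rad and height (world z) of pepper_shaker between -0.005 and 0.006 m), for 0.2 s.
At the end, for the whole second after the job is handed in: the pepper shaker stands still and upright (within 0.1 rad) on the worktop in the third gap counted from the mug end, within 10 mm of the gap's middle line and no more than 10 mm short of the back; the mug, the bowl and both jars are where they stood (within 15 mm) (all of step 6 and linear speed of pepper_shaker below 0.02 m/s); the robot touches nothing.
It fails at once if the finger runs on along the rail past the third gap (contact force between the fingers and rack_rail above 0.2 N and ((y of coffee_mug in the frame of spice_rack above 0 m and y of the grasp point in the frame of spice_rack below -0.016 m) or (y of coffee_mug in the frame of spice_rack below 0 m and y of the grasp point in the frame of spice_rack above 0.016 m))).
It fails at once if the shaker is lifted, carried or tipped over (height (world z) of pepper_shaker above 0.012 m or angle between pepper_shaker's own z axis and vertical above 0.4 rad).
It fails at once if the shaker is squeezed or rammed (over 33 N), or the rail pressed hard (over 40 N) (contact force between the fingers and pepper_shaker above 33 N or contact force between the fingers and rack_rail above 40 N).
It fails at once if the mug, the bowl or a spice jar is shifted by more than 15 mm (distance of any of coffee_mug, bowl, spice_jar_1, spice_jar_2 from where it was at the start of the episode above 0.015 m).
It also fails if it takes over 61 s, if anything falls off the work surface, if the arm or the gripper's body presses on something with over 40 N, if the wrist force passes 120 N, or if a joint passes its speed limit or range.

## Working session

There is one attempt and no reset: what is moved stays moved. The work goes in short steps, Python scripts to look and compute and a shell command to move; the robot and the scene stay as the last step left them, time stands still between calls to the robot, and variables do not carry over. Pictures are saved under pics/ and viewed, about 8 in all and at most 12, crops included, and the job is handed in when it is done.

```bash
ls; mkdir -p pics; cat > h.py <<'E'
import numpy as np, cv2
from bench import ctrl
from scipy.spatial.transform import Rotation as R
def ray(name,u,v,z,P=None):
    P=P or ctrl.camera_params(name);K=np.array(P["K"]);T=np.array(P["pose"])
    d=T[:3,:3]@np.linalg.solve(K,[u,v,1]);o=T[:3,3];return o+d*(z-o[2])/d[2]
def proj(name,p):
    P=ctrl.camera_params(name);T=np.linalg.inv(np.array(P["pose"]));q=np.array(P["K"])@(T[:3,:3]@np.array(p)+T[:3,3]);return q[:2]/q[2]
def snap(name,f):
    im=ctrl.get_image(name);cv2.imwrite(f"pics/{f}.png",im[:,:,::-1]);return im
E
python3 - <<'E'
from h import *
for n in("top","scene"):
    snap(n,n+"0");P=ctrl.camera_params(n);print(n,np.round(P["K"],1).tolist(),np.round(P["pose"],3).tolist())
s=ctrl.get_state();print({k:np.round(v,3).tolist() for k,v in s.items()})
E
```

```text
pics
top [[561.8, 0.0, 322.7], [0.0, 561.8, 227.9], [0.0, 0.0, 1.0]] [[0.022, -0.989, 0.147, 0.386], [-0.999, -0.018, 0.031, 0.003], [-0.028, -0.147, -0.989, 1.21], [0.0, 0.0, 0.0, 1.0]]
scene [[587.2, 0.0, 322.6], [0.0, 587.2, 241.0], [0.0, 0.0, 1.0]] [[0.762, -0.478, 0.436, 0.053], [-0.647, -0.583, 0.491, -0.548], [0.02, -0.657, -0.754, 0.898], [0.0, 0.0, 0.0, 1.0]]
{'time': 0.1, 'joint_positions': [-1.262, 0.322, -0.07, 1.452, 0.023, 1.371, -0.057], 'qd': [0.0, -0.001, -0.001, -0.003, 0.001, 0.001, -0.001], 'joint_torque': [-0.001, -49.257, -0.406, -31.34, -0.064, 0.039, 0.0], 'position': [0.189, 0.621, 0.222], 'tool_rot': [-0.461, -3.107, 0.003], 'ft_force': [0.187, -0.029, -0.929], 'torque': [0.01, 0.017, -0.013], 'grip_width': 1.001}
```

View pics/top0.png

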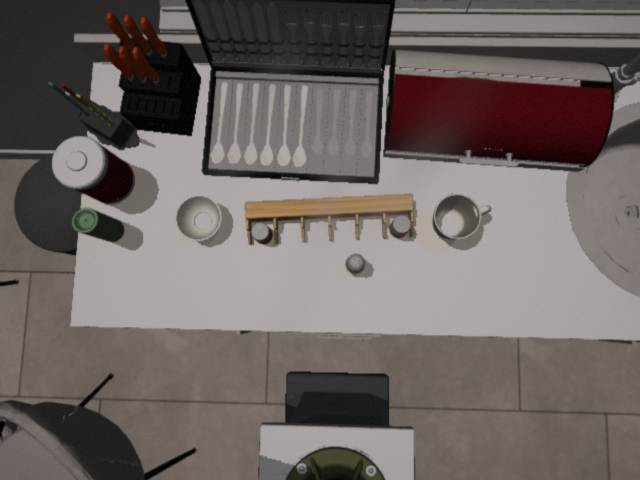

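View pics/scene0.png

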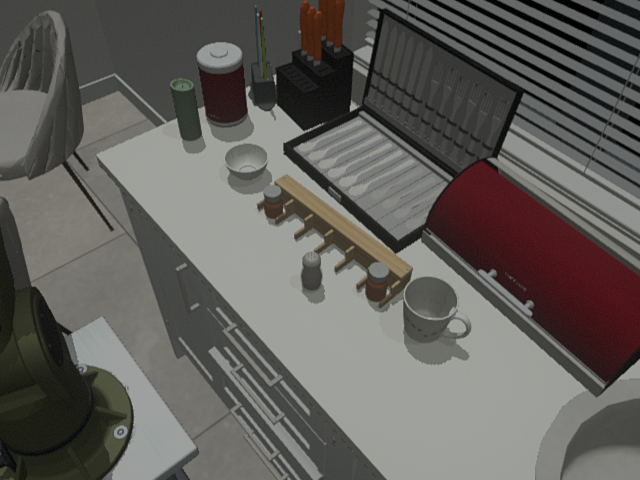

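The mug is at the right (−y) end: (457,217) in top. The bowl is at the left, and the shaker is at about (355,263) in front of gap 3 or so. I'll measure the rail and zoom in.

```bash
cat > m.py <<'E'
from h import *
im=cv2.imread("pics/top0.png");sc=cv2.imread("pics/scene0.png")
hsv=cv2.cvtColor(im,cv2.COLOR_BGR2HSV)
m=cv2.inRange(hsv,(10,70,110),(25,255,255))
m[:, :235]=0;m[:, 420:]=0;m[:185]=0;m[245:]=0
# rail top: bright broad strip = open vertically-thin teeth away
r=cv2.morphologyEx(m,cv2.MORPH_OPEN,np.ones((5,25),np.uint8))
c=max(cv2.findContours(r,0,2)[0],key=cv2.contourArea);b=cv2.boxPoints(cv2.minAreaRect(c));print(b)
for p in b: print(ray("top",*p,0.05).round(4))
a=cv2.resize(im[180:290,230:430],(800,440),interpolation=cv2.INTER_CUBIC)
s=cv2.resize(sc[235:305,260:400],(800,400)[:2] if 0 else (320,160),interpolation=cv2.INTER_CUBIC)
z=np.zeros((160,800,3),np.uint8);z[:,:320]=s
s2=cv2.resize(sc[245:295,290:340],(160,160),interpolation=cv2.INTER_CUBIC);z[:,340:500]=s2
cv2.imwrite("pics/c1.png",np.vstack([a,z]))
E
python3 m.py
```

```text
[[244.31346 201.85857]
 [411.69574 193.7332 ]
 [412.48987 210.0927 ]
 [245.1076  218.21806]]
[0.6104 0.2054 0.05  ]
[ 0.6336 -0.1466  0.05  ]
[ 0.5988 -0.1482  0.05  ]
[0.5755 0.2022 0.05  ]
```

View pics/c1.png

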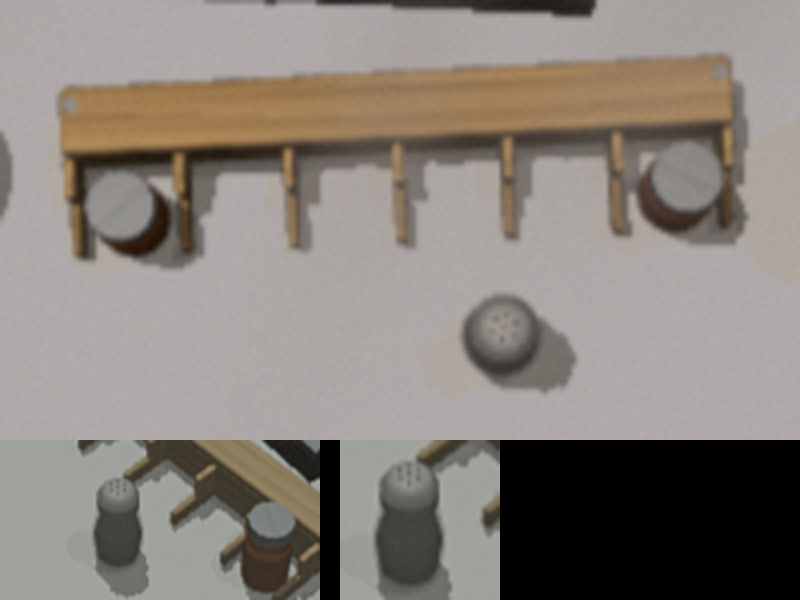

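The rail is a clean rectangle (352×35 mm measured). The shaker is at px ≈(355.6,262), roughly in front of the divider between gaps 2 and 3, so it needs to move to +y.

```bash
cat >> h.py <<'E'
yaw=0.0658;O=np.array([0.5866,0.027]);A=np.array([[np.cos(yaw),-np.sin(yaw)],[np.sin(yaw),np.cos(yaw)]])
def w2r(p): return A.T@(np.array(p)[:2]-O)
def r2w(x,y): return O+A@np.array([x,y])
def go(x,y,z,yawt=yaw):
    """tool shift (mm) and turn to world xyz, tool down, tool y along rack y (mod pi)"""
    s=ctrl.get_state();Rt=R.from_rotvec(s["tool_rot"])
    best=None
    for k in (0,np.pi):
        G=R.from_euler('z',yawt+k)*R.from_euler('x',np.pi); t=(Rt.inv()*G).as_rotvec()
        if best is None or np.linalg.norm(t)<np.linalg.norm(best): best=t
    d=Rt.inv().apply(np.array([x,y,z])-s["position"])*1000
    print("t",s["time"],"pos",np.round(s["position"],4),"rack",np.round(w2r(s["position"])*1000,1),"shift mm",d.round(1),"turn",best.round(4),"F",np.round(s["ft_force"],1))
E
python3 - <<'E'
from h import *
print(ray("top",355.75,261.25,.088),ray("top",355.5,263.5,.06))
# scene: silhouette mid axis
for z,v in((.088,252),(.03,277),(0.0,286)): p=ray("scene",311.6,v,z);print(z,p,w2r(p))
print(w2r(ray("top",355.75,261.25,.088)))
print("start rail",r2w(.018,-.145),"gap3",r2w(-.022,-.029),"third rail",r2w(.018,-.029))
go(*r2w(.018,-.145),.12)
print(np.round(ctrl.camera_params("wrist")["pose"],3).tolist())
E
```

```text
[ 0.48597686 -0.03011357  0.088     ] [ 0.48384787 -0.0304854   0.06      ]
0.088 [ 0.48932373 -0.02781778  0.088     ] [-0.10067017 -0.04830299]
0.03 [ 0.48187511 -0.03734012  0.03      ] [-0.10872879 -0.05731496]
0.0 [ 0.48297118 -0.03628837  0.        ] [-0.10756593 -0.05633755]
[-0.10416075 -0.05037374]
start rail [ 0.61409516 -0.11650267] gap3 [ 0.56655443 -0.0033838 ] third rail [ 0.60646787 -0.0007537 ]
t 0.1 pos [0.1887 0.6215 0.2216] rack [-357.9  619.3] shift mm [-621.4 -582.4  102.6] turn [-1.700e-03 -2.000e-04 -3.605e-01] F [ 0.2 -0.  -0.9]
[[0.291, 0.923, 0.253, 0.121], [0.957, -0.28, -0.078, 0.643], [-0.002, 0.264, -0.964, 0.384], [0.0, 0.0, 0.0, 1.0]]
```

```bash
python3 - <<'E'
from h import *
for z in(0,.02,.1,.15,.2): print(z,ray("top",386,157,z).round(3),ray("scene",424,233,z).round(3), ray("top",480,163,z).round(3), "boxroof",ray("top",392,52,z).round(3),"roofscene",ray("scene",485,165,z).round(3))
E
python3 -m creep '[[[0,-41.4,-38.8,0,0,0,-0.07],[0,-82.8,-77.6,0,0,0,-0.14],[0,-124.2,-116.4,0,0,0,-0.21],[0,-165.6,-155.2,0,0,0,-0.28],[0,-207,-194,0,0,0,-0.36]]]' 20
```

```text
0 [ 0.726 -0.096  0.   ] [ 0.749 -0.079  0.   ] [ 0.716 -0.303  0.   ] boxroof [ 0.973 -0.109  0.   ] roofscene [ 1.013 -0.023  0.   ]
0.02 [ 0.721 -0.095  0.02 ] [ 0.733 -0.089  0.02 ] [ 0.71  -0.298  0.02 ] boxroof [ 0.963 -0.107  0.02 ] roofscene [ 0.991 -0.035  0.02 ]
0.1 [ 0.698 -0.088  0.1  ] [ 0.671 -0.131  0.1  ] [ 0.688 -0.277  0.1  ] boxroof [ 0.924 -0.099  0.1  ] roofscene [ 0.906 -0.082  0.1  ]
0.15 [ 0.684 -0.084  0.15 ] [ 0.632 -0.157  0.15 ] [ 0.675 -0.265  0.15 ] boxroof [ 0.9   -0.095  0.15 ] roofscene [ 0.852 -0.111  0.15 ]
0.2 [ 0.67 -0.08  0.2 ] [ 0.594 -0.183  0.2  ] [ 0.661 -0.252  0.2  ] boxroof [ 0.876 -0.09   0.2  ] roofscene [ 0.799 -0.14   0.2  ]
time: 0.6
position: [0.3144, 0.4033, 0.2222]
tool_rot: [0.107, -3.14, 0.0]
ft_force: [0.4, 0.1, 0.0]
grip_width: 0.63
```

```bash
python3 - <<'E'
from h import *
go(*r2w(.013,-.145),.12)
E
```

```text
t 0.6 pos [0.3144 0.4033 0.2222] rack [-246.9  393.4] shift mm [-258.5 -539.   102.3] turn [-0.0003 -0.0002  0.0025] F [0.4 0.1 0. ]
```

```bash
python3 -m creep '[[[0,-21,-43,0,0,0,0],[0,-42,-86,0,0,0,0],[0,-63,-129,0,0,0,0],[0,-84,-172,0,0,0,0],[0,-105,-215,0,0,0,0]]]'
python3 -m creep '[[[0,-21,-43,0,0,0,0],[0,-42,-86,0,0,0,0],[0,-63,-129,0,0,0,0],[0,-84,-172,0,0,0,0],[0,-105,-215,0,0,0,0]]]'
python3 - <<'E'
from h import *
go(*r2w(.013,-.145),.12)
E
```

```text
time: 1.1
position: [0.433, 0.1957, 0.2224]
tool_rot: [0.102, -3.14, -0.0]
ft_force: [0.9, 0.1, 0.0]
grip_width: 0.172
time: 1.6
position: [0.5517, -0.0117, 0.2224]
tool_rot: [-0.103, 3.14, 0.001]
ft_force: [-0.1, 1.0, 0.1]
grip_width: 0.008
t 1.6 pos [ 0.5517 -0.0117  0.2224] rack [-37.3 -36.3] shift mm [ -50.3 -108.7  102.4] turn [ 0.0004  0.0001 -0.0002] F [-0.1  1.   0.1]
```

```bash
python3 -m creep '[[[0,-19,-40,0,0,0,0],[0,-38,-80,10,0,0,0],[0,-51,-109,40,0,0,0],[0,-51,-109,80,0,0,0],[0,-51,-109,100,0,0,0]]]'
python3 -m creep '[[[0,0,0,20,0,0,0],[0,0,0,30,0,0,0],[0,0,0,30,0,0,0]]]'
python3 - <<'E'
from h import *
go(*r2w(.013,-.145),.06)
snap("top","t2");im=snap("wrist","w2")
t=cv2.imread("pics/t2.png")[150:300,220:520];cv2.imwrite("pics/c2.png",np.hstack([cv2.resize(t,(500,250)),cv2.resize(im[:,:,::-1],(300,250))]))
E
```

```text
time: 2.1
position: [0.6072, -0.1168, 0.1185]
tool_rot: [0.098, -3.135, 0.0]
ft_force: [-0.9, 0.2, -0.6]
grip_width: 0.007
time: 2.4
position: [0.6081, -0.1151, 0.0908]
tool_rot: [0.103, -3.137, -0.0]
ft_force: [0.0, -0.3, 1.5]
grip_width: 0.005
t 2.4 pos [ 0.6081 -0.1151  0.0908] rack [  12.1 -143.2] shift mm [-1.  -1.8 30.8] turn [ 0.0004 -0.0033 -0.0004] F [ 0.  -0.3  1.5]
```

View pics/c2.png

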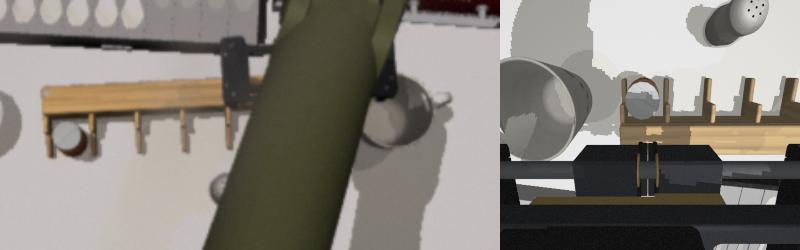

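The wrist view shows the shut finger over the rail, behind the jar in the first gap (finger col ≈648, jar ≈642). I'll lower it.

```bash
python3 -m creep '[[[0,0,-1,15,0,0,0],[0,0,-1,28,0,0,0],[0,0,-1,34,0,0,0],[0,0,-1,36,0,0,0],[0,0,-1,36,0,0,0]]]'
python3 -m creep '[[[0,0,0,1.5,0,0,0],[0,0,0,3,0,0,0],[0,0,0,3,0,0,0]]]'
```

```text
time: 3.0
position: [0.6092, -0.1164, 0.0561]
tool_rot: [0.102, -3.139, -0.0]
ft_force: [-0.7, -0.6, 0.2]
grip_width: 0.002
time: 3.3
position: [0.6095, -0.1164, 0.0536]
tool_rot: [-0.102, 3.14, 0.0]
ft_force: [0.6, -0.4, -1.0]
grip_width: 0.008
```

```bash
python3 -m creep '[[[0,0,0,1.5,0,0,0],[0,0,0,3,0,0,0],[0,0,0,3,0,0,0]]]'
python3 -m creep '[[[0,0,0,1,0,0,0],[0,0,0,2,0,0,0],[0,0,0,2,0,0,0]]]'
```

```text
time: 3.6
position: [0.6095, -0.1165, 0.0506]
tool_rot: [-0.102, 3.14, 0.0]
ft_force: [-0.8, 0.6, 0.3]
grip_width: 0.004
time: 3.9
position: [0.6095, -0.1164, 0.0505]
tool_rot: [-0.102, 3.14, 0.002]
ft_force: [-4.1, 0.2, 12.2]
grip_width: 0.001
```

Contact, about 12 N. I'll ease off slightly and slide.

```bash
python3 -m creep '[[[0,0,5,-0.6,0,0,0],[0,0,11,-0.6,0,0,0],[0,0,17,-0.6,0,0,0],[0,0,23,-0.6,0,0,0],[0,0,29,-0.6,0,0,0]]]'
```

```text
time: 4.4
position: [0.6087, -0.0895, 0.0505]
tool_rot: [-0.101, 3.137, -0.004]
ft_force: [-0.7, -3.5, 5.8]
grip_width: 0.003
```

```bash
python3 -m creep '[[[0,0,6,0,0,0,0],[0,0,12,0,0,0,0],[0,0,18,0,0,0,0],[0,0,24,0,0,0,0],[0,0,30,0,0,0,0]]]'; python3 - <<'E'
from h import *
go(*r2w(.013,-.029),.05)
E
```

```text
time: 4.9
position: [0.6068, -0.0596, 0.0505]
tool_rot: [-0.101, 3.137, -0.004]
ft_force: [0.3, -3.5, 5.7]
grip_width: 0.006
t 4.9 pos [ 0.6068 -0.0596  0.0505] rack [ 14.4 -87.7] shift mm [ 1.5 58.7  0.3] turn [-0.0028  0.0029 -0.0017] F [ 0.3 -3.5  5.7]
```

```bash
python3 -m creep '[[[0,0,6,0.1,0,0,0],[0,0,12,0.1,0,0,0],[0,0,18,0.1,0,0,0],[0,0,24,0.1,0,0,0],[0,0,30,0.1,0,0,0]]]';python3 -m creep '[[[0,1,6,0,0,0,0],[0,1,12,0,0,0,0],[0,1,18,0,0,0,0],[0,1,24,0,0,0,0],[0,1,28,0,0,0,0]]]'; python3 - <<'E'
from h import *
go(*r2w(.013,-.029),.05)
E
```

```text
time: 5.4
position: [0.6049, -0.0298, 0.0505]
tool_rot: [-0.1, 3.137, -0.004]
ft_force: [-0.1, -5.4, 6.3]
grip_width: 0.005
time: 5.9
position: [0.6022, -0.0017, 0.0505]
tool_rot: [-0.101, 3.137, -0.004]
ft_force: [0.3, -4.9, 7.2]
grip_width: 0.004
t 5.9 pos [ 0.6022 -0.0017  0.0505] rack [ 13.6 -29.7] shift mm [0.6 0.7 0.5] turn [-0.0027  0.003  -0.0015] F [ 0.3 -4.9  7.2]
```

Stopped behind gap 3 (rack y ≈ −30) with light contact throughout. Now lift and move to the mug side of the shaker, high, for a close look.

```bash
python3 -m creep '[[[0,0,0,-40,0,0,0],[0,0,0,-85,0,0,0],[0,0,0,-130,0,0,0],[0,38,-26,-140,0,0,0],[0,76,-52,-140,0,0,0]]]'; python3 -m creep '[[[0,36,-28,0,0,0,0],[0,41,-28,0,0,0,0],[0,41,-28,0,0,0,0],[0,41,-28,0,0,0,0]]]'; python3 - <<'E'
from h import *
go(*r2w(-.104,-.1),.028)
snap("wrist","w3")
for p in([-.104,-.05],): print(proj("wrist",[*r2w(*p),.09]),proj("wrist",[*r2w(*p),0]))
E
```

```text
time: 6.4
position: [0.5295, -0.0563, 0.1913]
tool_rot: [-0.107, 3.135, -0.001]
ft_force: [-0.6, -1.5, 0.7]
grip_width: 0.009
time: 6.8
position: [0.49, -0.0857, 0.1891]
tool_rot: [-0.105, 3.139, 0.001]
ft_force: [0.1, 0.1, -0.5]
grip_width: 0.007
t 6.8 pos [ 0.49   -0.0857  0.1891] rack [-103.8 -106.1] shift mm [  0.3   6.  161.1] turn [0.0006 0.0007 0.0012] F [ 0.1  0.1 -0.5]
[391.75087018 236.31619638] [373.06731327 211.88306751]
```

View pics/w3.png

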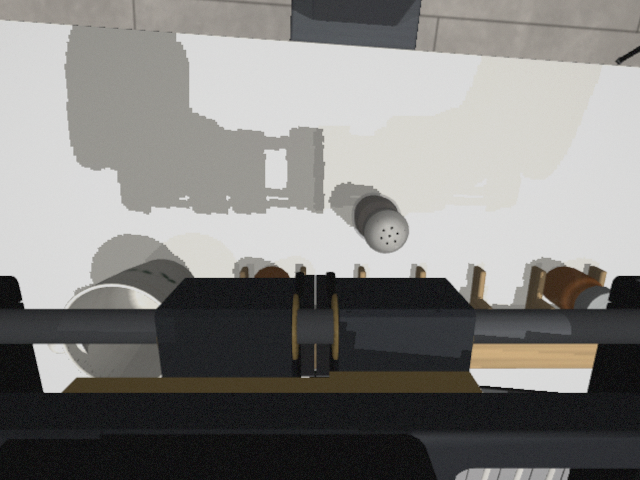

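```bash
python3 - <<'E'
from h import *
print("shaker dome",w2r(ray("wrist",388,233,.088)), "foot side",w2r(ray("wrist",373,212,.0)))
for y in (-.116,-.058,0,.058,.116): print(y,proj("wrist",[*r2w(-.05,y),.018]).round(1),proj("wrist",[*r2w(-.05,y),0]).round(1))
E
```

```text
shaker dome [-0.10598    -0.05246954] foot side [-0.10388488 -0.05006009]
-0.116 [304.6 270.9] [305.1 264.6]
-0.058 [365.1 271. ] [362.8 264.7]
0 [425.7 271.1] [420.5 264.7]
0.058 [486.2 271.1] [478.2 264.8]
0.116 [546.7 271.2] [535.9 264.9]
```

```bash
python3 - <<'E'
import cv2,numpy as np
im=cv2.imread("pics/w3.png");h=cv2.cvtColor(im,cv2.COLOR_BGR2HSV)
m=cv2.inRange(h,(8,60,60),(28,255,255))
for r in(266,268,270,272,275,277):
    c=np.where(m[r])[0];g=np.split(c,np.where(np.diff(c)>3)[0]+1);print(r,[(int(a[0]),int(a[-1])) for a in g if len(a)>2])
E
```

```text
266 [(271, 273)]
268 [(243, 247), (263, 280), (301, 305), (359, 363), (417, 421), (475, 480), (532, 539), (555, 573), (590, 597)]
270 [(242, 247), (259, 283), (301, 305), (359, 363), (417, 423), (474, 482), (532, 542), (551, 577), (589, 601)]
272 [(240, 247), (258, 285), (303, 305), (359, 364), (417, 424), (474, 485), (532, 581), (589, 605)]
275 [(240, 247), (255, 287), (359, 365), (416, 425), (474, 485), (531, 605)]
277 [(240, 245), (282, 288), (358, 364), (416, 424), (473, 484), (531, 604)]
```

Everything agrees to ~1–2 mm; shaker at rack (−105, −51). Lower beside it with a gap of ~17 mm.

```bash
python3 -m creep '[[[0,1,0,40,0,0,0],[0,1,0,80,0,0,0],[0,1,0,120,0,0,0],[0,1,0,150,0,0,0],[0,1,0,161,0,0,0]]]'; python3 -m creep '[[[0,0,3,0,0,0,0],[0,0,6,0,0,0,0],[0,0,9,0,0,0,0],[0,0,12,0,0,0,0],[0,0,14,0,0,0,0]]]'; python3 - <<'E'
from h import *
go(*r2w(-.105,-.066),.028)
E
```

```text
time: 7.35
position: [0.4864, -0.0862, 0.0246]
tool_rot: [0.105, -3.134, 0.002]
ft_force: [0.2, 0.0, -0.3]
grip_width: 0.007
time: 7.85
position: [0.4881, -0.0727, 0.029]
tool_rot: [-0.103, 3.138, 0.001]
ft_force: [-0.3, -0.8, -0.1]
grip_width: 0.006
t 7.85 pos [ 0.4881 -0.0727  0.029 ] rack [-104.8  -93. ] shift mm [ 0.2 27.   1.1] turn [ 0.0006  0.0021 -0.0001] F [-0.3 -0.8 -0.1]
```

```bash
python3 -m creep '[[[0,0,2,0,0,0,0],[0,0,4,0,0,0,0],[0,0,6,0,0,0,0],[0,0,8,0,0,0,0],[0,0,10,0,0,0,0]]]'; python3 -m creep '[[[0,0,2,0,0,0,0],[0,0,4,0,0,0,0],[0,0,6,0,0,0,0],[0,0,8,0,0,0,0],[0,0,10,0,0,0,0]]]'; python3 - <<'E'
from h import *
go(*r2w(-.105,-.066),.028);snap("scene","s4");snap("wrist","w4")
a=cv2.imread("pics/s4.png")[200:350,220:460];b=cv2.imread("pics/w4.png")
cv2.imwrite("pics/c4.png",np.hstack([cv2.resize(a,(480,300)),cv2.resize(b[100:340,180:500],(320,300))]))
E
```

```text
time: 8.35
position: [0.4867, -0.0632, 0.0281]
tool_rot: [-0.102, 3.14, -0.0]
ft_force: [0.1, -0.5, -0.1]
grip_width: 0.007
time: 8.85
position: [0.4862, -0.0534, 0.0282]
tool_rot: [-0.102, 3.14, -0.0]
ft_force: [1.1, -2.5, 0.8]
grip_width: 0.003
t 8.85 pos [ 0.4862 -0.0534  0.0282] rack [-105.5  -73.7] shift mm [-0.5  7.7  0.2] turn [-0.0002  0.0003 -0.0008] F [ 1.1 -2.5  0.8]
```

View pics/c4.png

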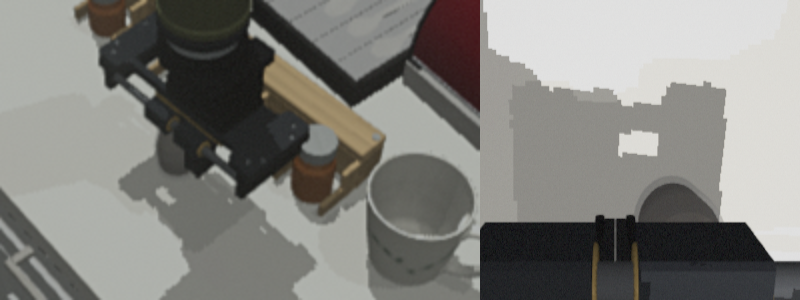

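Shaker (wrist view, right of the fingers) is upright and being pushed with ~2.5 N. Finish the sideways push, back off, rise and look.

```bash
python3 -m creep '[[[0,0,2,0,0,0,0],[0,0,4,0,0,0,0],[0,0,6,0,0,0,0],[0,0,8,0,0,0,0],[0,0,8,0,0,0,0]]]'; python3 -m creep '[[[0,0,-10,0,0,0,0],[0,0,-25,0,0,0,0],[0,0,-30,-40,0,0,0],[0,0,-30,-85,0,0,0],[0,0,-30,-130,0,0,0]]]';  python3 -m creep '[[[0,0,0,-30,0,0,0],[0.3,0,0,-30,0,0,0],[0.3,0,0,-30,0,0,0],[0.3,0,0,-30,0,0,0]]]';python3 - <<'E'
from h import *
go(*r2w(-.165,-.03),.028)
snap("wrist","w5")
print(proj("wrist",[*r2w(-.105,-.029),.088]))
E
```

```text
time: 9.45
position: [0.4855, -0.0449, 0.028]
tool_rot: [0.103, -3.14, -0.001]
ft_force: [-1.0, -1.5, 1.2]
grip_width: 0.003
time: 9.95
position: [0.4865, -0.076, 0.159]
tool_rot: [0.1, -3.138, -0.0]
ft_force: [1.3, 0.5, -0.5]
grip_width: 0.002
time: 10.35
position: [0.4864, -0.0753, 0.1866]
tool_rot: [0.102, -3.137, -0.0]
ft_force: [-0.6, 0.0, -0.6]
grip_width: 0.192
t 10.35 pos [ 0.4864 -0.0753  0.1866] rack [-106.8  -95.5] shift mm [ 57.9  65.4 158.7] turn [ 0.0003 -0.0027 -0.0007] F [-0.6  0.  -0.6]
[405.86714632 239.65568068]
```

View pics/w5.png

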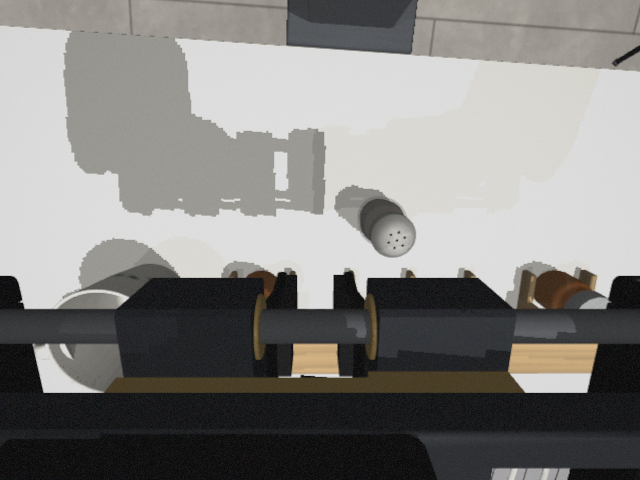

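```bash
python3 - <<'E'
from h import *
im=cv2.imread("pics/w5.png");h=cv2.cvtColor(im,cv2.COLOR_BGR2HSV)
g=cv2.inRange(h,(0,0,90),(180,45,190));g[:205]=0;g[258:]=0;g[:,:372]=0;g[:,420:]=0
m=cv2.inRange(h,(8,60,60),(28,255,255))
for r in(271,273,275):
    c=np.where(m[r])[0];q=np.split(c,np.where(np.diff(c)>3)[0]+1);print(r,[(int(a[0]),int(a[-1])) for a in q if len(a)>2])
for y in (-.116,-.058,0,.058): print(y,proj("wrist",[*r2w(-.05,y),.01]).round(1))
print(w2r(ray("wrist",396,236.5,.088)),w2r(ray("wrist",398,238,.088)))
E
```

```text
271 [(256, 265), (349, 352), (407, 410), (465, 469), (523, 528), (548, 560), (581, 586)]
273 [(232, 236), (252, 270), (290, 294), (407, 412), (465, 471), (523, 531), (543, 565), (580, 591)]
275 [(230, 236), (248, 273), (407, 413), (464, 474), (522, 534), (540, 569), (580, 595)]
-0.116 [294.  272.7]
-0.058 [353.5 272.6]
0 [413.  272.6]
0.058 [472.6 272.5]
[-0.10739801 -0.03635648] [-0.1062613  -0.03483039]
```

Shaker at rack (−106, −34.5), upright. Go round to its front with fingers ~26 mm apart as a cradle.

```bash
python3 -m creep '[[[0.3,40,15,0,0,0,0],[0.3,58,45,0,0,0,0],[0.3,58,61,20,0,0,0],[0.3,58,61,60,0,0,0],[0.3,58,61,100,0,0,0]]]'; python3 -m creep '[[[0.3,0,0,25,0,0,0],[0.3,0,0,45,0,0,0],[0.3,0,0,55,0,0,0],[0.3,0,0,57,0,0,0]]]';python3 - <<'E'
from h import *
go(*r2w(-.138,-.034),.029)
print(ctrl.get_state()["grip_width"])
E
```

```text
time: 10.9
position: [0.4251, -0.0175, 0.0864]
tool_rot: [-0.105, 3.139, 0.001]
ft_force: [0.1, 0.7, -0.1]
grip_width: 0.304
time: 11.3
position: [0.424, -0.0186, 0.0294]
tool_rot: [0.102, -3.136, 0.002]
ft_force: [-0.4, 0.4, 1.0]
grip_width: 0.299
t 11.3 pos [ 0.424  -0.0186  0.0294] rack [-165.2  -34.8] shift mm [-27.2   0.8   0.3] turn [-0.0009 -0.0038 -0.0008] F [-0.4  0.4  1. ]
0.2985747834043895
```

```bash
python3 -m creep '[[[0.3,-5,0,0,0,0,0],[0.3,-10,0,0,0,0,0],[0.3,-15,0,0,0,0,0],[0.3,-20,0,0,0,0,0],[0.3,-25,0,0,0,0,0]]]'; python3 -m creep '[[[0.3,-3,0,0,0,0,0],[0.3,-6,0.5,0,0,0,0],[0.3,-9,1,0,0,0,0],[0.3,-12,2,0,0,0,0],[0.3,-15,3,0,0,0,0]]]';python3 - <<'E'
from h import *
go(*r2w(-.05,-.029),.029)
E
```

```text
time: 11.8
position: [0.4515, -0.0164, 0.0315]
tool_rot: [-0.103, 3.139, 0.0]
ft_force: [-0.3, -0.6, 0.4]
grip_width: 0.302
time: 12.3
position: [0.4653, -0.0127, 0.031]
tool_rot: [0.102, -3.14, 0.0]
ft_force: [-1.7, -0.7, -0.2]
grip_width: 0.3
t 12.3 pos [ 0.4653 -0.0127  0.031 ] rack [-123.7  -31.6] shift mm [-73.7   2.7   2. ] turn [ 0.     -0.0004 -0.0008] F [-1.7 -0.7 -0.2]
```

```bash
python3 -m creep '[[[0.3,-3,0.5,1,0,0,0],[0.3,-6,1,1.5,0,0,0],[0.3,-9,1.5,1.5,0,0,0],[0.3,-12,2,1.5,0,0,0],[0.3,-15,2.5,1.5,0,0,0]]]'; python3 - <<'E'
from h import *
go(*r2w(-.05,-.029),.029)
snap("scene","s6");snap("wrist","w6")
a=cv2.imread("pics/s6.png")[200:350,220:460];b=cv2.imread("pics/w6.png")
cv2.imwrite("pics/c6.png",np.hstack([cv2.resize(a,(480,300)),cv2.resize(b[100:340,180:500],(320,300))]))
E
```

```text
time: 12.8
position: [0.4805, -0.0089, 0.0295]
tool_rot: [-0.103, 3.14, 0.0]
ft_force: [-1.7, -1.0, 2.0]
grip_width: 0.304
t 12.8 pos [ 0.4805 -0.0089  0.0295] rack [-108.2  -28.9] shift mm [-58.2  -0.1   0.6] turn [ 0.0002  0.0003 -0.0005] F [-1.7 -1.   2. ]
```

View pics/c6.png

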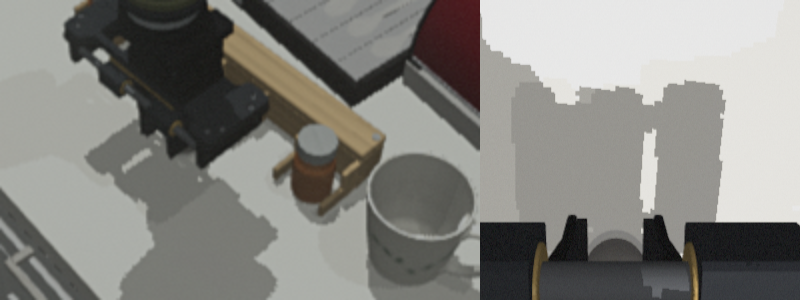

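The shaker sits centred between the fingers (col 617, finger midpoint 616). Continue straight in.

```bash
python3 -m creep '[[[0.3,-3,0,0,0,0,0],[0.3,-6,0,0,0,0,0],[0.3,-9,0,0,0,0,0],[0.3,-12,0,0,0,0,0],[0.3,-15,0,0,0,0,0]]]'; python3 -m creep '[[[0.3,-3,0,0,0,0,0],[0.3,-6,0,0,0,0,0],[0.3,-9,0,0,0,0,0],[0.3,-12,0,0,0,0,0],[0.3,-15,0,0,0,0,0]]]'; python3 -m creep '[[[0.3,-3,0,0,0,0,0],[0.3,-6,0,0,0,0,0],[0.3,-9,0,0,0,0,0],[0.3,-12,0,0,0,0,0],[0.3,-15,0,0,0,0,0]]]'; python3 - <<'E'
from h import *
go(*r2w(-.05,-.029),.029)
E
```

```text
time: 13.4
position: [0.4954, -0.0082, 0.0296]
tool_rot: [-0.102, 3.14, 0.0]
ft_force: [-2.4, -0.7, 1.8]
grip_width: 0.298
time: 13.9
position: [0.5104, -0.0072, 0.0296]
tool_rot: [-0.102, 3.14, 0.0]
ft_force: [-1.6, -0.5, 2.1]
grip_width: 0.302
time: 14.4
position: [0.5253, -0.0062, 0.0296]
tool_rot: [-0.102, 3.14, 0.0]
ft_force: [-1.9, 0.2, 1.9]
grip_width: 0.299
t 14.4 pos [ 0.5253 -0.0062  0.0296] rack [-63.4 -29.1] shift mm [-13.4   0.1   0.6] turn [ 0.0001  0.0001 -0.0006] F [-1.9  0.2  1.9]
```

Now the last stretch in small steps until the force rises.

```bash
python3 -m creep '[[[0.3,-2,0,0,0,0,0],[0.3,-4,0,0,0,0,0],[0.3,-6,0,0,0,0,0],[0.3,-8,0,0,0,0,0]]]'; python3 -m creep '[[[0.3,-1,0,0,0,0,0],[0.3,-2,0,0,0,0,0]]]'
```

```text
time: 14.8
position: [0.5332, -0.0057, 0.0296]
tool_rot: [-0.103, 3.14, 0.0]
ft_force: [-1.1, -0.3, 1.0]
grip_width: 0.301
time: 15.0
position: [0.5351, -0.0055, 0.0296]
tool_rot: [0.103, -3.14, -0.0]
ft_force: [-2.2, -0.4, 2.0]
grip_width: 0.304
```

```bash
python3 -m creep '[[[0.3,-1,0,0,0,0,0],[0.3,-2,0,0,0,0,0]]]'; python3 -m creep '[[[0.3,-1,0,0,0,0,0]]]';python3 -m creep '[[[0.3,-1,0,0,0,0,0]]]'
```

```text
time: 15.2
position: [0.537, -0.0054, 0.0296]
tool_rot: [0.102, -3.14, -0.0]
ft_force: [-3.3, 1.1, 2.0]
grip_width: 0.298
time: 15.3
position: [0.5381, -0.0053, 0.0296]
tool_rot: [-0.102, 3.14, 0.0]
ft_force: [-2.1, 0.4, 1.6]
grip_width: 0.302
time: 15.4
position: [0.5391, -0.0053, 0.0296]
tool_rot: [-0.102, 3.14, 0.0]
ft_force: [-1.8, -0.4, 2.3]
grip_width: 0.303
```

```bash
python3 -m creep '[[[0.3,-1,0,0,0,0,0]]]'; python3 -m creep '[[[0.3,-1,0,0,0,0,0]]]';python3 -m creep '[[[0.3,-0.7,0,0,0,0,0]]]'; python3 - <<'E'
from h import *
go(*r2w(-.05,-.029),.029)
snap("scene","s7");snap("top","t7")
a=cv2.imread("pics/s7.png")[180:330,220:420];b=cv2.imread("pics/t7.png")[180:300,270:430]
cv2.imwrite("pics/c7.png",np.hstack([cv2.resize(a,(400,300)),cv2.resize(b,(400,300))]))
E
```

```text
time: 15.5
position: [0.5401, -0.0052, 0.0296]
tool_rot: [-0.102, 3.14, 0.0]
ft_force: [-0.7, -0.0, 1.2]
grip_width: 0.303
time: 15.6
position: [0.5411, -0.0051, 0.0296]
tool_rot: [-0.102, 3.14, 0.0]
ft_force: [-1.0, 0.3, 2.3]
grip_width: 0.301
time: 15.7
position: [0.5416, -0.0051, 0.0295]
tool_rot: [0.102, -3.14, -0.0]
ft_force: [-3.3, 0.1, 2.7]
grip_width: 0.298
t 15.7 pos [ 0.5416 -0.0051  0.0295] rack [-47.  -29.1] shift mm [3.  0.1 0.5] turn [ 0.     -0.0004 -0.0006] F [-3.3  0.1  2.7]
```

View pics/c7.png

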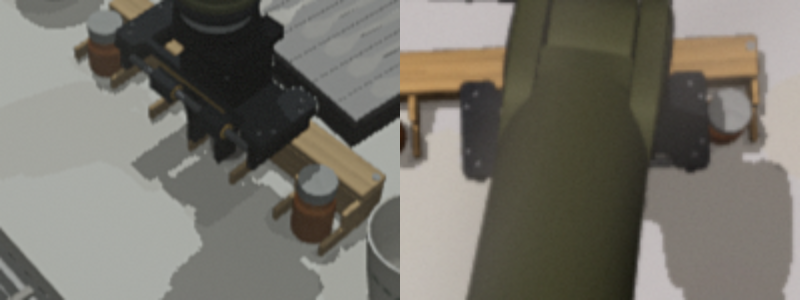

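The gripper hides the shaker, but the jars and mug haven't moved. Keep creeping in until the back is felt.

```bash
python3 -m creep '[[[0.3,-0.8,0,0,0,0,0]]]'; python3 -m creep '[[[0.3,-0.8,0,0,0,0,0]]]'; python3 -m creep '[[[0.3,0,0,0,0,0,0]]]'
```

```text
time: 15.9
position: [0.5418, -0.0051, 0.0295]
tool_rot: [0.102, -3.138, -0.0]
ft_force: [-4.8, -1.2, 3.4]
grip_width: 0.297
time: 16.0
position: [0.542, -0.0051, 0.0293]
tool_rot: [0.102, -3.137, -0.0]
ft_force: [-7.4, -0.0, 5.9]
grip_width: 0.303
time: 16.1
position: [0.5419, -0.0051, 0.0293]
tool_rot: [0.102, -3.137, -0.0]
ft_force: [-6.4, -0.6, 4.8]
grip_width: 0.303
```

Stalled against the back at ~7 N. Back off straight, rise, look.

```bash
python3 -m creep '[[[0.3,3,0,0,0,0,0],[0.3,10,0,0,0,0,0],[0.3,30,0,0,0,0,0],[0.3,60,0,0,0,0,0],[0.3,80,0,-20,0,0,0]]]'; python3 -m creep '[[[0.3,0,0,-45,0,0,0],[0.3,0,0,-90,0,0,0],[0.3,0,30,-130,0,0,0],[0.3,0,80,-130,0,0,0],[0.3,0,130,-130,0,0,0]]]'; python3 -m creep '[[[0.3,0,50,0,0,0,0],[0.3,0,100,0,0,0,0],[0.3,0,150,0,0,0,0],[0.3,0,150,0,0,0,0],[0.3,0,150,0,0,0,0]]]'; python3 - <<'E'
from h import *
snap("scene","s8");snap("top","t8")
a=cv2.imread("pics/s8.png")[130:355,200:500];b=cv2.imread("pics/t8.png")[150:300,160:500]
cv2.imwrite("pics/c8.png",np.vstack([cv2.resize(a,(400,300)),cv2.resize(b,(400,176))]).repeat(1,0))
t=cv2.imread("pics/t8.png");cv2.imwrite("pics/c8.png",np.vstack([cv2.resize(a,(400,300)),cv2.resize(b,(400,176))]))
c=np.zeros((476,400,3),np.uint8);c[:300]=cv2.resize(t[185:260,300:400],(400,300),interpolation=2)
cv2.imwrite("pics/c8.png",np.hstack([cv2.imread("pics/c8.png"),c]))
# displacement of other objects
o=cv2.imread("pics/top0.png");d=cv2.absdiff(o,t).max(2)
for n,(x,y,w,h) in dict(mug=(430,190,60,52),bowl=(175,195,50,48),jarL=(248,220,30,28),jarR=(386,212,30,28)).items():
    (s,_)=cv2.phaseCorrelate(np.float32(cv2.cvtColor(o,6)[y:y+h,x:x+w]),np.float32(cv2.cvtColor(t,6)[y:y+h,x:x+w]));print(n,np.round(s,2))
E
```

```text
time: 16.6
position: [0.4598, -0.0105, 0.0475]
tool_rot: [0.102, -3.135, 0.001]
ft_force: [-0.0, 0.0, -0.3]
grip_width: 0.302
time: 17.1
position: [0.4564, 0.1211, 0.1819]
tool_rot: [-0.098, 3.134, 0.006]
ft_force: [1.1, -0.3, -0.7]
grip_width: 0.298
time: 17.6
position: [0.4449, 0.2702, 0.1793]
tool_rot: [-0.107, 3.139, -0.001]
ft_force: [-0.6, -1.3, 0.8]
grip_width: 0.296
mug [ 0.04 -0.01]
bowl [-0.07  0.04]
jarL [ 0.04 -0.01]
jarR [-0.01  0.14]
```

View pics/c8.png

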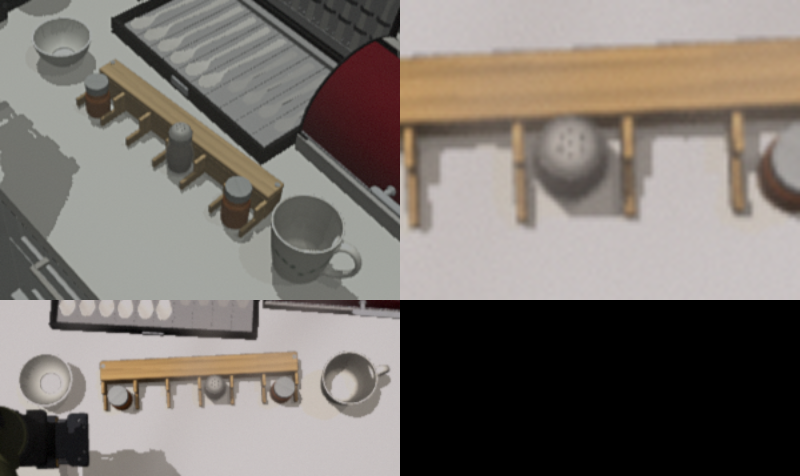

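```bash
python3 - <<'E'
from h import *
print(w2r(ray("top",342.6,220.0,.088)))
s=ctrl.get_state();print(s["time"],s["qd"],s["ft_force"]);print(ctrl.close_job())
E
```

```text
[-0.01943918 -0.02821669]
17.7 [ 0.01293593 -0.00798185  0.00945765  0.0010661  -0.00426403  0.00364187
 -0.00103556] [-0.70916641  0.37303075  0.05835791]
the job is handed in; nothing more can be done
None
```

I handed the job in with the pepper shaker standing upright in the third gap from the mug end. `close_job()` gives no verdict, so this rests on my own checks.

- **Rail:** The mug stands at the rack's right (−y) end. I ran the shut fingertip along the rail from behind gap 1 to behind gap 3 (rack y −145 to −30 mm). The downward force read about 6–7 N at each stop during the slide. It was briefly 12 N at the first touch. I stopped behind gap 3 and lifted off there.
- **Shaker:** I pushed it about 17 mm sideways with the shut fingers, then straight in with the fingers about 26 mm apart, without gripping it. Pushing took about 2–3 N, rising to about 7 N when it stopped against the back.
- **Final position:** From the top view the shaker is at about x = −19, y = −28 mm in the rack's frame (target −22, −29) and upright. By the dividers in the picture, it is about 2 mm or less off the gap's middle.
- **Other objects:** The mug, the bowl and both jars shifted less than 0.2 px in the top view. The arm was clear of everything, at 17.7 s.

**Disagreements:** The wrist camera read about 1–2 mm off in y compared with the top view. The first sideways push ended about 5 mm short, because the fingers are narrower than I assumed; I corrected that during the push in.

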